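Sweep the red caps through the gate

ROBOT

A 6-joint arm with a two-finger parallel gripper is mounted at the origin on the work surface. World frame = base frame: x ahead of the robot, y to its left, z up, the work surface at z = 0. Lengths are in m, angles in rad, forces in N, time in s.
With the tool pointing down it reaches from about 0.35 to 0.775 m from the base axis. Payload 5.5 kg.
Tool frame: the origin (TCP) lies at the very end of the fingers, on their centre line; the grasp point (between the pads) lies 19 mm behind it; z points along the fingers, y is the direction in which the jaws open and shut (so a half turn about z gives the same grasp; the last joint's range is limited). The gripper opens to 85 mm and grips with 20 to 120 N. Pads are 22 mm wide; open, the fingers measure 114 mm over their backs; the gripper's body (76 mm by 85 mm) begins 54 mm behind the grasp point. The pads swing forward as they close: fully open they stand 13 mm farther back than shut.
Start: joints at [0.97, 0.313, 0.046, 1.304, 0, 1.431], TCP at [0.256, 0.515, 0.231] pointing down, gripper open.
Joint ranges: [-2.76, 2.76], [-0.86, 1.69], [-1.03, 1.26], [-2.2, 2.34], [-1.47, 1.5], [-3.14, 3.14]. Speed limits (rad/s): [2.57, 2.57, 3.14, 3.14, 3.14, 3.14].

INTERFACE

Orientations are given as a unit quaternion [w, x, y, z].
In Python, from workcell import get_state, imaging, env, spotter gives the robot as it stands.
- The arm moves only by the tool play_rows, never from a script. Its argument "moves" is a list of rows, each an object with "claw": the finger opening in cm, from 0 to 8.54; "delta_pos": the shift along the tool's x, y, z in cm, a list of three; "twist": the turn about the tool's z in degrees. A call has 1 to 12 rows; each row is the pose to reach, as a shift and turn from the pose commanded when the call began, along the tool's axes at that moment; what a row does not reach only later rows make up. A row lasts 1/8 s, in which the tool goes at most 62.5 mm and 10.7 degrees, less where a joint would pass 70% of its speed; a pose out of reach is approached as far as the arm can. A call with a gripper value outside its range is refused whole. The fingers move at their own pace and stop on an object; "force" is the grip in N (left out, the last holds). Time passes only in rows, so rows that repeat a pose let the fingers close. It gives the time, the measured TCP pose, the force and the opening at its end, in the units of the state.
- get_state(): the state, without advancing time (a new reading comes with each control period).
- imaging.read_camera(name): name is "scene" or "top" or "wrist"; returns the picture (400x640x3 uint8, red, green, blue); there is no depth.
- imaging.camera_info(name): a dict with "fx", "fy", "cx", "cy" (pixels), "world_to_cam" (4x4, takes a point from world to camera coordinates). Camera axes: x right, y down, z forward; pixel columns grow to the right and rows downward; lengths in m; the calibration is good to about 2 mm. A picture is of the moment at which its call begins: read the wrist's pose just before it. camera_info takes no time and is no camera call; for the wrist camera it gives the pose at the moment of the call.
- env.hand_in(): hands the job in, once; it reports no verdict.
Trained networks look in the newest picture that a camera, given by its name, has taken for a name from the list of things; names that differ only in an ending like _2 or _b are one class to them, and where a whole thing is asked for, a point or a joint stands for the part that bears it (a point fixed in the world has none). Each returns a list of dicts, best first, with "conf" (0 to 1); they miss things now and then, are a little off and sometimes report something else, mostly with a low value. They report only what shows in the picture. A call takes as long as a camera call. They do not tell look-alikes from the thing itself.
- spotter.spot_in(camera, query): "extent" ([left, top, right, bottom] in pixels, round what is visible of it).
The state is a dict: "clock": time; "joint_pos": joint angles; "qvel": joint speeds; "tau": joint torques, N m; "tcp_pos": TCP position; "orientation": TCP orientation; "wrist_force": force on the tool from outside, world axes, zero at the start; "ft_torque": the same for the moment, N m; "finger_gap": finger opening in m.
Only numpy, scipy, OpenCV 4.12 (cv2) and the standard library are available. Lean on these libraries where they do the work, as an engineer would, in place of code of your own. Each camera call takes 0.05 s, during which the arm holds its last target. There are 200 camera calls.

TASK

With the fingertips, sweep the three loose red caps on the white deck of the tray one at a time through the gate in the fence, so that each drops into the slot behind it before the next follows. Only push them along the deck: do not pinch, lift or press hard on them. Leave the blue cap, the pot, the vial and everything else where they are.

Things in the scene. Friction and masses are not known exactly. Their poses are not given: they have to be found in the camera images.
- tray: feed tray fixed on the bench, level; origin under it on the bench (z = 0); x points from the open deck to the gate and slot, y along the fence, z up. White deck top at z = 75 mm, x -125 to 80 mm, y +-145 mm, with 8 mm high blue rims at the front and sides. At x 74 to 80 mm an aluminium fence stands 18 mm above the deck, with one gate in its middle; the deck ends behind it
- gate (a point): middle of the gate at deck height (75 mm above the bench), x = 77, y = 0 mm of the tray, same axes. The gate is 54 mm clear between two round steel posts 8 mm thick, 24 mm high: one cap fits, two do not. A cap tips into the slot by itself once its centre is about 10 mm past this point
- slot (a point): middle of the collecting slot's floor, x = 110, y = 0 mm of the tray, 6 mm above the bench (69 mm below the deck), same axes. The slot lies open directly behind the fence, x 80 to 140 mm, y +-60 mm of the tray, a pocket behind the gate; its far blue wall stands 20 mm higher than the deck
- red_a_center (a point): centre (half-way up) of first red screw cap lying flat on the white deck: a plain disc 34 mm in diameter, 12 mm high, 10 to 20 g; it slides freely when pushed
- red_b_center (a point): centre (half-way up) of second red screw cap lying flat on the white deck: a plain disc 34 mm in diameter, 12 mm high, 10 to 20 g; it slides freely when pushed
- red_c_center (a point): centre (half-way up) of third red screw cap lying flat on the white deck: a plain disc 34 mm in diameter, 12 mm high, 10 to 20 g; it slides freely when pushed
- blue_cap_center (a point): centre of the one blue screw cap on the deck, same size as the red ones; stays where it is. The four caps start in a loose arc 11 to 15 cm in front of the gate, at least 48 mm apart (centre to centre), red and blue in any order
- pot: small clear open pot standing on the deck near one end of the fence, 34 mm wide, 40 mm high; origin under it; stays
- vial: small amber vial with a white cap standing on the deck near the other end of the fence, 26 mm wide, 45 mm high; origin under it; stays
- sample_jar: clear jar with red lid on the bench to the left, 56 mm wide, 70 mm high; origin under it; stays
- sample_jar2: brown jar with red lid on the bench to the left, 56 mm wide, 70 mm high; origin under it; stays
- tube_rack: wire rack of test tubes on the bench to the left, 90 x 200 x 105 mm; origin under it; stays
- reagent: white bottle on the bench to the right, 80 mm wide, 150 mm high; origin under it; stays
- beaker: clear beaker on the bench to the right, 80 mm wide, 100 mm high; origin under it; stays
Things that resemble listed ones, but are neither listed nor needed, are in the scene too. Leave any black or yellow look-alike of the vial alone.

How it is judged:
On the way, in this order (a step that is already met when the one before it is completed fails the run):
1. a first red cap has dropped into the slot, alone (((z of red_a_center in the frame of tray below 0.063 m and x of red_a_center in the frame of tray between 0.08 and 0.142 m and y of red_a_center in the frame of tray between -0.062 and 0.062 m) or (z of red_b_center in the frame of tray below 0.063 m and x of red_b_center in the frame of tray between 0.08 and 0.142 m and y of red_b_center in the frame of tray between -0.062 and 0.062 m) or (z of red_c_center in the frame of tray below 0.063 m and x of red_c_center in the frame of tray between 0.08 and 0.142 m and y of red_c_center in the frame of tray between -0.062 and 0.062 m))), for 0.2 s.
2. a second red cap has followed, alone ((((z of red_a_center in the frame of tray below 0.063 m and x of red_a_center in the frame of tray between 0.08 and 0.142 m and y of red_a_center in the frame of tray between -0.062 and 0.062 m) and (z of red_b_center in the frame of tray below 0.063 m and x of red_b_center in the frame of tray between 0.08 and 0.142 m and y of red_b_center in the frame of tray between -0.062 and 0.062 m)) or ((z of red_a_center in the frame of tray below 0.063 m and x of red_a_center in the frame of tray between 0.08 and 0.142 m and y of red_a_center in the frame of tray between -0.062 and 0.062 m) and (z of red_c_center in the frame of tray below 0.063 m and x of red_c_center in the frame of tray between 0.08 and 0.142 m and y of red_c_center in the frame of tray between -0.062 and 0.062 m)) or ((z of red_b_center in the frame of tray below 0.063 m and x of red_b_center in the frame of tray between 0.08 and 0.142 m and y of red_b_center in the frame of tray between -0.062 and 0.062 m) and (z of red_c_center in the frame of tray below 0.063 m and x of red_c_center in the frame of tray between 0.08 and 0.142 m and y of red_c_center in the frame of tray between -0.062 and 0.062 m)))), for 0.2 s.
3. the third red cap has followed (z of each of red_a_center, red_b_center, red_c_center in the frame of tray below 0.063 m and x of red_a_center in the frame of tray between 0.08 and 0.142 m and y of red_a_center in the frame of tray between -0.062 and 0.062 m and x of red_b_center in the frame of tray between 0.08 and 0.142 m and y of red_b_center in the frame of tray between -0.062 and 0.062 m and x of red_c_center in the frame of tray between 0.08 and 0.142 m and y of red_c_center in the frame of tray between -0.062 and 0.062 m), for 0.2 s.
At the end, for the whole second after the job is handed in: All three red caps lie at rest in the slot behind the fence, their centres at least 12 mm below the deck; the blue cap is within 15 mm of where it started and every other loose thing upright and within 20 mm (all of step 3 and linear speed of each of red_a, red_b, red_c below 0.03 m/s and distance of blue_cap_center from where it was at the start of the episode below 0.015 m and linear speed of blue_cap below 0.02 m/s and distance of each of pot, vial, sample_jar, sample_jar2, tube_rack, reagent, beaker from where it was at the start of the episode below 0.02 m and angle between each of pot, vial, sample_jar, sample_jar2, tube_rack, reagent, beaker's own z axis and vertical below 0.3 rad); the robot touches nothing.
It fails at once if a red cap is lifted more than about 16 mm off the deck (z of any of red_a_center, red_b_center, red_c_center in the frame of tray above 0.097 m).
It fails at once if a cap is pinched or pressed hard (more than 15 N from the fingers) (contact force between the fingers and red_a above 15 N or contact force between the fingers and red_b above 15 N or contact force between the fingers and red_c above 15 N or contact force between the fingers and blue_cap above 15 N).
It fails at once if a red cap falls off the tray outside the slot ((height (world z) of red_a_center below 0.06 m and (x of red_a_center in the frame of tray above 0.146 m or x of red_a_center in the frame of tray below -0.131 m or y of red_a_center in the frame of tray above 0.151 m or y of red_a_center in the frame of tray below -0.151 m)) or (height (world z) of red_b_center below 0.06 m and (x of red_b_center in the frame of tray above 0.146 m or x of red_b_center in the frame of tray below -0.131 m or y of red_b_center in the frame of tray above 0.151 m or y of red_b_center in the frame of tray below -0.151 m)) or (height (world z) of red_c_center below 0.06 m and (x of red_c_center in the frame of tray above 0.146 m or x of red_c_center in the frame of tray below -0.131 m or y of red_c_center in the frame of tray above 0.151 m or y of red_c_center in the frame of tray below -0.151 m))).
It fails at once if the blue cap is pushed away (15 mm) (distance of blue_cap_center from where it was at the start of the episode above 0.015 m).
It fails at once if another thing is shifted (20 mm) or tipped (distance of any of pot, vial, sample_jar, sample_jar2, tube_rack, reagent, beaker from where it was at the start of the episode above 0.02 m or angle between any of pot, vial, sample_jar, sample_jar2, tube_rack, reagent, beaker's own z axis and vertical above 0.3 rad).
It also fails if it takes over 58 s, if anything falls off the work surface, if the arm or the gripper's body presses on something with over 40 N, if the wrist force passes 120 N, or if a joint passes its speed limit or range.

## Working session

There is one attempt and no reset: what is moved stays moved. The work goes in short steps, Python scripts to look and compute and a tool call to move; the robot and the scene stay as the last step left them, time stands still between calls to the robot, and variables do not carry over. Pictures are saved under pics/ and viewed, about 8 in all and at most 12, crops included, and the job is handed in when it is done.

Besides the shell and the picture viewer there is one more tool, called in YAML: its name, and indented under it one key for each argument. play_rows: Moves the arm, as the interface text tells. Its arguments: {"type":"object","properties":{"moves":{"type":"array"},"force":{"type":"number"}},"required":["moves"]}

```bash
mkdir -p pics
python3 - <<'E'
from workcell import get_state, imaging, env, spotter
import cv2, numpy as np
s=get_state(); print(s['clock'],s['tcp_pos'],s['orientation'],s['finger_gap'])
for c in ('top','scene'):
    im=imaging.read_camera(c); cv2.imwrite(f'pics/{c}0.png',im[:,:,::-1])
    i=imaging.camera_info(c); print(c,i['fx'],i['fy'],i['cx'],i['cy'],np.round(i['world_to_cam'],3).tolist())
for q in ('red_a_center','blue_cap_center','pot','vial','tray'):
    for r in spotter.spot_in('top',q)[:5]: print(q,r)
E
```

```text
0.0 [0.25539766 0.51458384 0.23040381] [-3.25866301e-04  2.28372964e-01  9.73573279e-01 -8.68146480e-04] 0.08565212207972026
top 390.75269867161023 390.75269867161023 323.7907584878914 197.81489892191388 [[0.014, -1.0, 0.002, 0.011], [-0.976, -0.014, -0.215, 0.553], [0.215, 0.001, -0.977, 0.984], [0.0, 0.0, 0.0, 1.0]]
scene 475.5306846029838 475.5306846029838 319.06927281889205 199.41491913437847 [[-0.194, 0.981, -0.007, 0.085], [0.856, 0.166, -0.49, -0.457], [-0.48, -0.101, -0.872, 1.66], [0.0, 0.0, 0.0, 1.0]]
red_a_center {'extent': [291.8, 198.4, 305.1, 211.2], 'conf': 0.52}
red_a_center {'extent': [134.1, 143.7, 217.8, 181.5], 'conf': 0.43}
blue_cap_center {'extent': [268.0, 197.8, 280.3, 214.3], 'conf': 0.68}
pot {'extent': [327.2, 164.5, 338.8, 179.2], 'conf': 0.54}
vial {'extent': [204.2, 214.2, 219.2, 225.1], 'conf': 0.58}
vial {'extent': [171.8, 195.4, 186.1, 209.8], 'conf': 0.57}
vial {'extent': [210.0, 195.1, 217.0, 205.7], 'conf': 0.42}
tray {'extent': [228.9, 133.3, 345.1, 244.6], 'conf': 0.66}
```

View pics/top0.png

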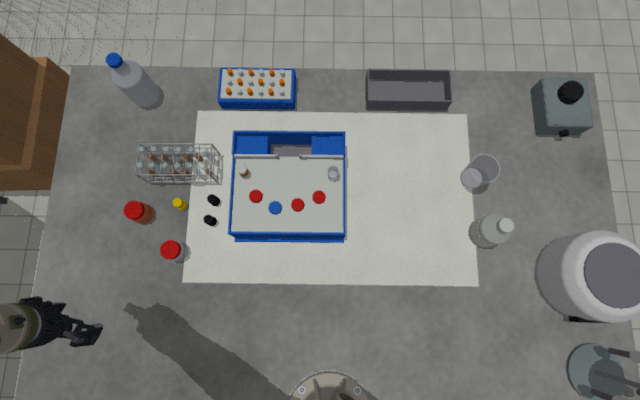

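Red caps on the deck are at about (256,196), (297,205) and (319,197), with the blue one at (275,208). Things that could be mistaken for them: jar lids at (135,210) and (172,250), off the tray. The pot is at (334,173) and the vial at (244,173). Next I'll measure positions and check a close crop.

```bash
cat > h.py <<'E'
from workcell import get_state, imaging, env, spotter
import cv2, numpy as np
from scipy.spatial.transform import Rotation as R
def back(info,u,v,z):
    T=np.array(info['world_to_cam']); r=T[:3,:3].T@np.array([(u-info['cx'])/info['fx'],(v-info['cy'])/info['fy'],1]); c=-T[:3,:3].T@T[:3,3]
    return (c+r*(z-c[2])/r[2])[:2]
def proj(info,p):
    T=np.array(info['world_to_cam']); q=T[:3,:3]@np.array(p)+T[:3,3]
    return np.array([info['cx']+info['fx']*q[0]/q[2],info['cy']+info['fy']*q[1]/q[2]])
def blobs(im,col,amin):
    h=cv2.cvtColor(im,cv2.COLOR_RGB2HSV); H,S,V=h[...,0],h[...,1],h[...,2]
    m=((H<8)|(H>172))if col=='red' else ((H>100)&(H<125))
    m=(m&(S>130)&(V>60)).astype(np.uint8)
    n,l,st,ce=cv2.connectedComponentsWithStats(m)
    return [(ce[i],st[i]) for i in range(1,n) if st[i,4]>amin]
def rows(tcp,q):  # state -> tool R
    w,x,y,z=q; return R.from_quat([x,y,z,w]).as_matrix()
E
python3 - <<'E'
from h import *
im=cv2.imread('pics/top0.png')[:,:,::-1].copy(); i=imaging.camera_info('top')
for c in('red','blue'):
    for ce,st in blobs(im,c,30): print(c,np.round(ce,1),st.tolist(),np.round(back(i,*ce,.086),4))
s=get_state(); print(np.round(rows(0,s['orientation']),3).tolist())
w=imaging.camera_info('wrist'); T=np.array(w['world_to_cam']); c=-T[:3,:3].T@T[:3,3]
Rt=rows(0,s['orientation']); print('cam in tool',np.round(Rt.T@(c-s['tcp_pos']),3),'axis',np.round(Rt.T@T[2,:3],3),w['fx'])
cv2.imwrite('pics/crop.png',cv2.resize(im[120:255,220:355,::-1],None,fx=4.4,fy=4.4,interpolation=cv2.INTER_CUBIC))
E
```

```text
red [255.4 196. ] [249, 190, 13, 13, 130] [0.5498 0.1973]
red [318.6 196.7] [313, 191, 12, 13, 125] [0.5503 0.0326]
red [297.4 204.4] [292, 199, 12, 12, 123] [0.5291 0.0873]
red [133.9 209.9] [124, 201, 21, 19, 321] [0.5082 0.5091]
red [169.8 249.3] [160, 240, 21, 19, 312] [0.4085 0.4063]
blue [113.9  60.1] [106, 53, 17, 15, 191] [0.9363 0.6163]
blue [258.6  99.4] [218, 68, 78, 42, 927] [0.8227 0.2027]
blue [286.2 174.1] [228, 131, 117, 111, 3438] [0.6103 0.1192]
blue [274.9 207.4] [269, 201, 13, 13, 126] [0.5204 0.1453]
[[-0.896, 0.445, -0.0], [0.445, 0.896, -0.0], [0.0, -0.0, -1.0]]
cam in tool [ 0.073 -0.    -0.142] axis [-0.289 -0.     0.957] 349.11055809594575
```

View pics/crop.png

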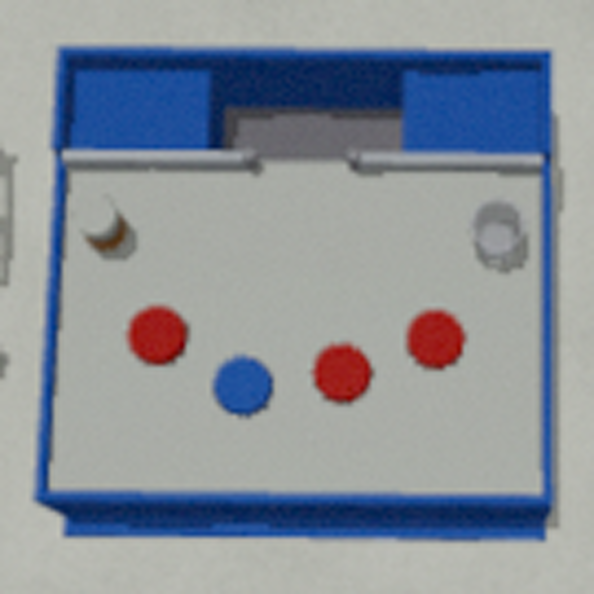

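Crop: red caps at (158,335), (342,373) and (436,339). Blue is at (243,386), the gate posts at about (256,162) and (353,160), the vial at (100,225) and the pot at (500,235). All three reds are on the deck. Now I'll go over the tray for a wrist view.

play_rows:
  moves:
    - {"claw": 1.8,"delta_pos": [-4.4,-2.7,0],"twist": -2.4}
    - {"claw": 1.8,"delta_pos": [-8.8,-5.4,0],"twist": -4.8}
    - {"claw": 1.8,"delta_pos": [-13.2,-8.2,0],"twist": -7.2}
    - {"claw": 1.8,"delta_pos": [-17.6,-10.9,0],"twist": -9.6}
    - {"claw": 1.8,"delta_pos": [-22,-13.7,0],"twist": -12}
    - {"claw": 1.8,"delta_pos": [-26.5,-16.4,0],"twist": -14.4}
    - {"claw": 1.8,"delta_pos": [-31,-19.1,0],"twist": -16.8}
    - {"claw": 1.8,"delta_pos": [-35.3,-21.9,0],"twist": -19.2}
    - {"claw": 1.8,"delta_pos": [-39.7,-24.6,0],"twist": -21.6}
    - {"claw": 1.8,"delta_pos": [-44.1,-27.4,0],"twist": -24}
    - {"claw": 1.8,"delta_pos": [-48.5,-30.1,0],"twist": -26.4}
    - {"claw": 1.8,"delta_pos": [-48.5,-30.1,0],"twist": -26.4}

```text
clock: 1.85
tcp_pos: [0.5579, 0.0267, 0.2307]
orientation: [0.0, 0.002, 1.0, -0.0]
wrist_force: [-0.6, 0.7, -0.5]
finger_gap: 0.0179
```

Run:
```python
from h import *
s=get_state(); print(s['clock'],np.round(s['tcp_pos'],4),np.round(s['qvel'],3),s['finger_gap'],np.round(rows(0,s['orientation']),3).tolist(),np.round(s['joint_pos'],2))
i=imaging.camera_info('wrist'); im=imaging.read_camera('wrist'); np.save('w1.npy',im); import pickle; pickle.dump(i,open('w1.pkl','wb'))
cv2.imwrite('pics/w1.png',im[:,:,::-1])
for c in('red','blue'):
    for ce,st in blobs(im,c,300): print(c,np.round(ce,1),st.tolist(),np.round(back(i,*ce,.086),4))
```

```text
1.85 [0.5579 0.0267 0.2307] [ 0.054 -0.029 -0.038  0.025  0.021  0.037] 0.017851844142390536 [[-1.0, 0.005, 0.0], [0.005, 1.0, -0.0], [-0.0, -0.0, -1.0]] [-0.1   0.28  0.    1.29 -0.   -0.09]
red [399.2 152.9] [379, 133, 41, 41, 1298] [0.5311 0.0878]
red [526.9 177.1] [505, 157, 45, 41, 1383] [0.552  0.1962]
red [333.2 178. ] [314, 159, 39, 39, 1205] [0.5521 0.0335]
blue [452.  105.8] [245, 49, 389, 241, 7834] [0.4938 0.1275]
blue [470.  142.1] [449, 122, 43, 41, 1390] [0.5226 0.1451]
blue [535.6 322.8] [461, 298, 127, 63, 4881] [0.6954 0.2278]
blue [324.7 332.9] [292, 301, 67, 60, 3152] [0.7059 0.0255]
```

View pics/w1.png

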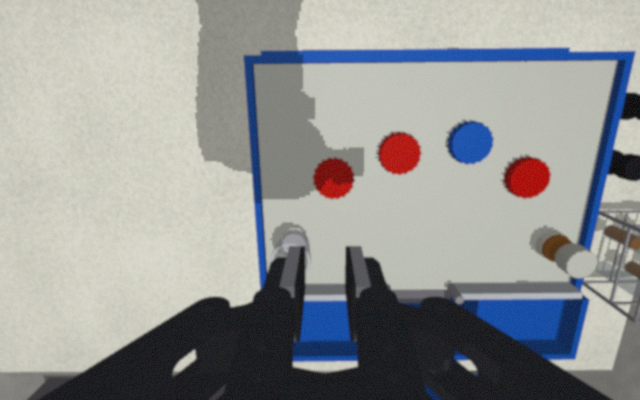

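The wrist view is inverted. It shows reds at (399,153), (527,177) and (333,178), blue at (470,142), and one gate post at about (455,292). It agrees with the top view to about 2 mm. Now the tray pose.

Run:
```python
from h import *
import pickle
i=imaging.camera_info('top'); w=pickle.load(open('w1.pkl','rb'))
f=lambda x,y:(220+(x+.5)/4.4-.5,120+(y+.5)/4.4-.5)
for n,p,z in [('postL',(256,162),.09),('postR',(353,160),.09),('fenceL',(65,152),.093),('fenceR',(543,152),.093),('deckFL',(52,490),.083),('deckFR',(543,490),.083),('outFL',(38,497),.083),('outFR',(550,495),.083)]:
    print('top',n,np.round(back(i,*f(*p),z),4))
for n,p,z in [('outFR',(245,57),.083),('outFL',(633,53),.083),('postL top',(452,285),.099),('post base',(458,301),.075),('fenceL end',(580,284),.093),('fence top far',(580,296),.093)]:
    print('wr',n,np.round(back(w,*p,z),4))
# tray pose hypothesis overlay check
im=np.load('w1.npy')[:,:,::-1].copy(); tp=cv2.imread('pics/top0.png')
tp=cv2.resize(tp[120:255,220:355],None,fx=4.4,fy=4.4,interpolation=cv2.INTER_CUBIC)
from scipy.optimize import least_squares
```

```text
top postL [0.6574 0.1428]
top postR [0.6595 0.0843]
top fenceL [0.6609 0.2576]
top fenceR [ 0.6653 -0.0302]
top deckFL [0.4577 0.2544]
top deckFR [ 0.4619 -0.0315]
top outFL [0.4535 0.2623]
top outFR [ 0.459  -0.0356]
wr outFR [ 0.4568 -0.0347]
wr outFL [0.4554 0.2636]
wr postL top [0.6464 0.1383]
wr post base [0.6782 0.1557]
wr fenceL end [0.6494 0.256 ]
wr fence top far [0.6618 0.2585]
```

Estimates: gate at about (0.659, 0.115), tray yaw about +1°. Reds are at (0.551,0.197), (0.530,0.0875) and (0.551,0.033). I start with the middle one, nesting it between slightly open fingertips and pushing from behind.

play_rows:
  moves:
    - {"claw": 1.4,"delta_pos": [3.5,2.9,3],"twist": 0}
    - {"claw": 1.4,"delta_pos": [7.1,5.9,6],"twist": 0}
    - {"claw": 1.4,"delta_pos": [7.1,5.9,10],"twist": 0}
    - {"claw": 1.4,"delta_pos": [7.1,5.9,13],"twist": 0}
    - {"claw": 1.4,"delta_pos": [7.1,5.9,14.5],"twist": 0}
    - {"claw": 1.4,"delta_pos": [7.1,5.9,15.2],"twist": 0}
    - {"claw": 1.4,"delta_pos": [7.1,5.9,15.2],"twist": 0}

```text
clock: 2.78
tcp_pos: [0.4855, 0.089, 0.0797]
orientation: [0.0, -0.0, 1.0, 0.0]
wrist_force: [-0.4, -0.7, -0.4]
finger_gap: 0.014
```

Run:
```python
from h import *
s=get_state(); print(s['clock'],np.round(s['tcp_pos'],4),s['finger_gap'],s['wrist_force'])
i=imaging.camera_info('wrist'); im=imaging.read_camera('wrist')
cv2.imwrite('pics/w2.png',im[:,:,::-1])
for ce,st in blobs(im,'red',300): print(np.round(ce,1),st.tolist(),np.round(back(i,*ce,.086),4))
print(proj(i,s['tcp_pos']))
```

```text
2.775 [0.4855 0.089  0.0797] 0.013961727851111064 [-0.44662401 -0.72897554 -0.37197562]
[324.7 346.9] [297, 316, 56, 58, 2582] [0.5245 0.0887]
[560.7 364.8] [535, 352, 48, 31, 443] [0.5346 0.2002]
[325.32350658 264.70128694]
```

View pics/w2.png

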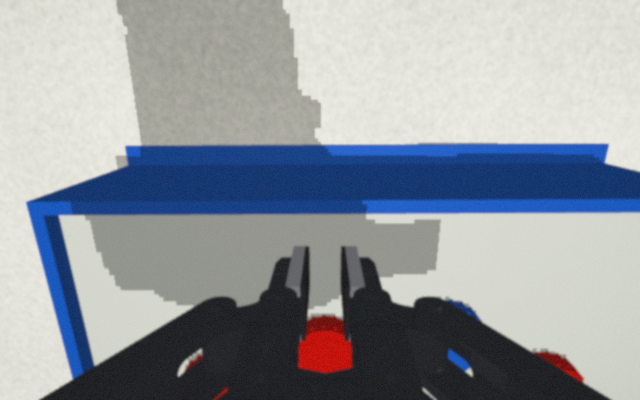

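The tips are level on the deck behind the middle cap, which is centred in the gap at (325,345). Now I push it to a staging point before the gate.

play_rows:
  moves:
    - {"claw": 1.4,"delta_pos": [-1.0,0,0],"twist": 0}
    - {"claw": 1.4,"delta_pos": [-1.8,0,0],"twist": 0}
    - {"claw": 1.4,"delta_pos": [-2.8,0.25,0],"twist": 0}
    - {"claw": 1.4,"delta_pos": [-3.8,0.55,0],"twist": 0}
    - {"claw": 1.4,"delta_pos": [-4.8,0.8,0],"twist": 0}
    - {"claw": 1.4,"delta_pos": [-5.8,1.1,0],"twist": 0}
    - {"claw": 1.4,"delta_pos": [-6.8,1.4,0],"twist": 0}
    - {"claw": 1.4,"delta_pos": [-7.8,1.65,0],"twist": 0}
    - {"claw": 1.4,"delta_pos": [-8.8,1.95,0],"twist": 0}
    - {"claw": 1.4,"delta_pos": [-9.8,2.25,0],"twist": 0}
    - {"claw": 1.4,"delta_pos": [-10.6,2.5,0],"twist": 0}
    - {"claw": 1.4,"delta_pos": [-11.2,2.7,0],"twist": 0}

```text
clock: 4.32
tcp_pos: [0.5978, 0.1159, 0.0792]
orientation: [-0.0, 0.0, 1.0, 0.0]
wrist_force: [-0.5, -0.4, -0.1]
finger_gap: 0.0139
```

```bash
cat > look.py <<'E'
from h import *
import sys
s=get_state(); print(s['clock'],np.round(s['tcp_pos'],4),s['finger_gap'],np.round(s['wrist_force'],1))
i=imaging.camera_info('top'); im=imaging.read_camera('top')
for c in('red','blue'):
    for ce,st in blobs(im,c,12): 
        if 228<ce[0]<345 and 140<ce[1]<240: print(c,np.round(ce,1),st[4],np.round(back(i,*ce,.086),4))
cv2.imwrite(f'pics/{sys.argv[1]}.png',cv2.resize(im[120:255,220:355,::-1],None,fx=4.4,fy=4.4,interpolation=cv2.INTER_CUBIC))
E
python3 look.py t1
```

```text
4.325 [0.5978 0.1159 0.0792] 0.013892093310010609 [-0.5 -0.4 -0.1]
red [318.6 196.6] 123 [0.5506 0.0327]
blue [324.3 169.6] 1395 [0.6241 0.0188]
```

View pics/t1.png

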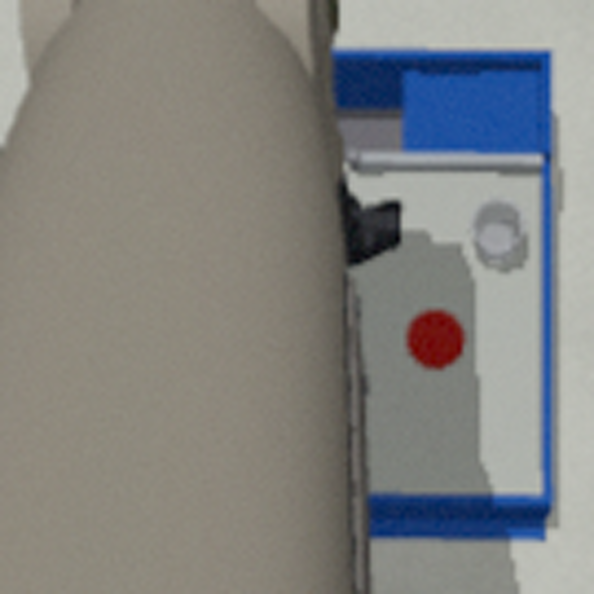

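The top view is blocked by the arm; only the right red cap shows, at (436,339). I'll use the scene camera.

```bash
cat > sc.py <<'E'
from h import *
import sys
s=get_state(); print(s['clock'],np.round(s['tcp_pos'],4),s['finger_gap'],np.round(s['wrist_force'],1))
i=imaging.camera_info('scene'); im=imaging.read_camera('scene')
p=proj(i,(.62,.115,.08)); x,y=int(p[0])-75,int(p[1])-50
a=im[y:y+100,x:x+150]; print('crop',x,y)
g=proj(i,(.659,.115,.075)); print('gate in crop',(g-[x,y])*5)
wi=imaging.camera_info('wrist'); w=imaging.read_camera('wrist')
for n,I,M in(('scene',i,im),('wrist',wi,w)):
  for ce,st in blobs(M,'red',15):
    b=back(I,*ce,.086)
    if .4<b[0]<.75 and -.05<b[1]<.28: print(n,np.round(ce,1),st[4],np.round(b,4))
a=cv2.resize(a,None,fx=5,fy=5,interpolation=cv2.INTER_CUBIC)
cv2.imwrite(f'pics/{sys.argv[1]}.png',a[:,:,::-1])
E
python3 sc.py s1
```

```text
4.375 [0.5985 0.1161 0.0793] 0.013808193935012175 [1.5 0.1 0.1]
crop 272 169
gate in crop [366.40547018 319.27214693]
scene [321.6 192.5] 101 [0.5553 0.0305]
scene [381.4 202.4] 119 [0.555  0.1968]
scene [347.2 220.2] 125 [0.6263 0.1141]
wrist [122.7 166.6] 6424 [0.5518 0.0364]
wrist [530.7 166.9] 6436 [0.5519 0.1966]
wrist [324.8 320.5] 2757 [0.6223 0.1158]
```

View pics/s1.png

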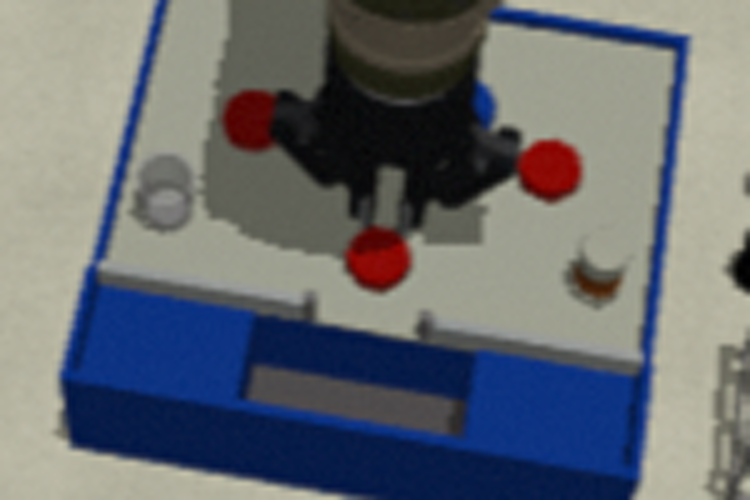

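The first cap sits at (378,258), nested and lined up with the gate, posts at (310,310) and (425,330). Pushing through, then backing off and lifting.

play_rows:
  moves:
    - {"claw": 1.4,"delta_pos": [-1.0,0,0],"twist": 0}
    - {"claw": 1.4,"delta_pos": [-2.0,0,0],"twist": 0}
    - {"claw": 1.4,"delta_pos": [-3.0,0,0],"twist": 0}
    - {"claw": 1.4,"delta_pos": [-4.0,0,0],"twist": 0}
    - {"claw": 1.4,"delta_pos": [-5.0,0,0],"twist": 0}
    - {"claw": 1.4,"delta_pos": [-5.2,0,0],"twist": 0}
    - {"claw": 1.4,"delta_pos": [-3.0,0,0],"twist": 0}
    - {"claw": 1.4,"delta_pos": [1.0,0,-2],"twist": 0}
    - {"claw": 1.4,"delta_pos": [4.0,0,-7],"twist": 0}
    - {"claw": 1.4,"delta_pos": [5.0,0,-7],"twist": 0}

```text
clock: 5.72
tcp_pos: [0.5481, 0.1162, 0.1535]
orientation: [0.003, -0.0, 1.0, 0.0]
wrist_force: [0.5, 0.3, -0.4]
finger_gap: 0.0139
```

```bash
python3 sc.py s2
```

```text
5.725 [0.5481 0.1162 0.1535] 0.013927003274261024 [ 0.5  0.3 -0.4]
crop 272 169
gate in crop [366.40547018 319.27214693]
scene [322.4 192.4] 116 [0.5546 0.0327]
scene [381.5 202.5] 117 [0.555  0.1971]
scene [342.2 250.5] 27 [0.7154 0.1161]
wrist [197.8 222.6] 2280 [0.5511 0.0355]
wrist [453.5 223. ] 2283 [0.5513 0.1973]
```

View pics/s2.png

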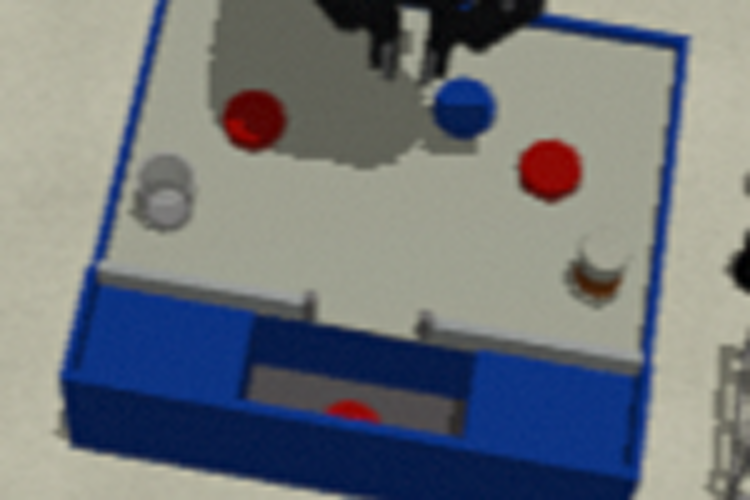

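First cap is down in the slot (350,412), everything else in place. Next the right-hand cap at (0.551,0.0345), approached at 50°.

play_rows:
  moves:
    - {"claw": 1.4,"delta_pos": [0.5,-2.7,0],"twist": -10}
    - {"claw": 1.4,"delta_pos": [1.0,-5.4,0],"twist": -20}
    - {"claw": 1.4,"delta_pos": [1.5,-8.2,0],"twist": -30}
    - {"claw": 1.4,"delta_pos": [2.0,-10.9,0],"twist": -40}
    - {"claw": 1.4,"delta_pos": [2.0,-10.9,0],"twist": -50}
    - {"claw": 1.4,"delta_pos": [2.0,-10.9,2.5],"twist": -50}
    - {"claw": 1.4,"delta_pos": [2.0,-10.9,5],"twist": -50}
    - {"claw": 1.4,"delta_pos": [2.0,-10.9,6.5],"twist": -50}
    - {"claw": 1.4,"delta_pos": [2.0,-10.9,7],"twist": -50}
    - {"claw": 1.4,"delta_pos": [2.0,-10.9,7],"twist": -50}

```text
clock: 7.08
tcp_pos: [0.5274, 0.0068, 0.0791]
orientation: [-0.0, -0.423, 0.906, 0.0]
wrist_force: [0.4, 0.4, -0.8]
finger_gap: 0.0139
```

```bash
python3 sc.py s3; python3 -c "
from h import *
s=get_state();print(np.round(rows(0,s['orientation']),3).tolist())"
```

```text
7.075 [0.5274 0.0068 0.0791] 0.01391833852277944 [ 0.4  0.4 -0.8]
crop 272 169
gate in crop [366.40547018 319.27214693]
scene [322.3 192.3] 117 [0.5543 0.0324]
scene [381.5 202.5] 117 [0.555  0.1971]
scene [342.2 250.5] 27 [0.7154 0.1161]
wrist [324.  338.9] 3102 [0.5503 0.0325]
[[-0.643, -0.766, 0.001], [-0.766, 0.643, -0.0], [-0.001, -0.001, -1.0]]
```

The cap is centred between the tips. Pushing it 11.6 cm to the gate's centre line.

play_rows:
  moves:
    - {"claw": 1.4,"delta_pos": [-0.8,0,0],"twist": 0}
    - {"claw": 1.4,"delta_pos": [-1.8,0,0],"twist": 0}
    - {"claw": 1.4,"delta_pos": [-2.8,0,0],"twist": 0}
    - {"claw": 1.4,"delta_pos": [-3.8,0,0],"twist": 0}
    - {"claw": 1.4,"delta_pos": [-4.8,0,0],"twist": 0}
    - {"claw": 1.4,"delta_pos": [-5.8,0,0],"twist": 0}
    - {"claw": 1.4,"delta_pos": [-6.8,0,0],"twist": 0}
    - {"claw": 1.4,"delta_pos": [-7.8,0,0],"twist": 0}
    - {"claw": 1.4,"delta_pos": [-8.8,0,0],"twist": 0}
    - {"claw": 1.4,"delta_pos": [-9.8,0,0],"twist": 0}
    - {"claw": 1.4,"delta_pos": [-10.8,0,0],"twist": 0}
    - {"claw": 1.4,"delta_pos": [-11.5,0,0],"twist": 0}

```text
clock: 8.68
tcp_pos: [0.6017, 0.0954, 0.0793]
orientation: [0.0, -0.423, 0.906, 0.0]
wrist_force: [-0.3, -0.8, 0.4]
finger_gap: 0.0144
```

```bash
python3 sc.py s4
```

```text
8.675 [0.6017 0.0954 0.0793] 0.014446779096277054 [-0.3 -0.8  0.4]
crop 272 169
gate in crop [366.40547018 319.27214693]
scene [381.5 202.5] 117 [0.555  0.1971]
scene [347.4 218.1] 124 [0.6201 0.1138]
scene [342.2 250.5] 27 [0.7154 0.1161]
wrist [324.8 319.5] 2748 [0.6176 0.1137]
wrist [548.2 344.2] 2390 [0.547 0.19 ]
```

play_rows:
  moves:
    - {"claw": 1.4,"delta_pos": [1.5,0,0],"twist": 0}
    - {"claw": 1.4,"delta_pos": [3.0,0,0],"twist": 10}
    - {"claw": 1.4,"delta_pos": [3.0,0,0],"twist": 20}
    - {"claw": 1.4,"delta_pos": [3.0,0.9,0],"twist": 30}
    - {"claw": 1.4,"delta_pos": [2.2,2.2,0],"twist": 40}
    - {"claw": 1.4,"delta_pos": [0.4,3.7,0],"twist": 50}
    - {"claw": 1.4,"delta_pos": [0.4,3.7,0],"twist": 50}

```text
clock: 9.65
tcp_pos: [0.5693, 0.1157, 0.0794]
orientation: [-0.0, -0.001, 1.0, -0.0]
wrist_force: [0.7, 0.0, 0.1]
finger_gap: 0.0143
```

```bash
python3 sc.py s5
```

```text
9.65 [0.5693 0.1157 0.0794] 0.014250034842089598 [0.7 0.  0.1]
crop 272 169
gate in crop [366.40547018 319.27214693]
scene [381.5 202.5] 117 [0.555  0.1971]
scene [347.6 218.4] 121 [0.6208 0.1143]
scene [342.2 250.5] 27 [0.7154 0.1161]
wrist [521.1 232.4] 5582 [0.551  0.1964]
wrist [324.9 349.6] 2325 [0.6097 0.115 ]
```

play_rows:
  moves:
    - {"claw": 1.4,"delta_pos": [-1.0,0,0],"twist": 0}
    - {"claw": 1.4,"delta_pos": [-2.0,0,0],"twist": 0}
    - {"claw": 1.4,"delta_pos": [-3.0,0,0],"twist": 0}
    - {"claw": 1.4,"delta_pos": [-4.0,0,0],"twist": 0}
    - {"claw": 1.4,"delta_pos": [-5.0,0,0],"twist": 0}
    - {"claw": 1.4,"delta_pos": [-6.0,0,0],"twist": 0}
    - {"claw": 1.4,"delta_pos": [-7.0,0,0],"twist": 0}
    - {"claw": 1.4,"delta_pos": [-7.9,0,0],"twist": 0}
    - {"claw": 1.4,"delta_pos": [-7.9,0,0],"twist": 0}
    - {"claw": 1.4,"delta_pos": [-5.0,0,0],"twist": 0}
    - {"claw": 1.4,"delta_pos": [-2.0,0,-4],"twist": 0}
    - {"claw": 1.4,"delta_pos": [2.0,0,-7],"twist": 0}

```text
clock: 11.25
tcp_pos: [0.5497, 0.1156, 0.1502]
orientation: [0.0, 0.0, 1.0, 0.0]
wrist_force: [0.3, 0.1, 0.6]
finger_gap: 0.014
```

```bash
python3 sc.py s6
```

```text
11.25 [0.5497 0.1156 0.1502] 0.014001389154565955 [0.3 0.1 0.6]
crop 272 169
gate in crop [366.40547018 319.27214693]
scene [381.5 202.5] 117 [0.555  0.1971]
scene [342.8 247.9] 96 [0.7079 0.1164]
wrist [451.9 223.1] 2228 [0.5513 0.1974]
wrist [323.8 358.6] 19 [0.6566 0.1152]
```

View pics/s6.png

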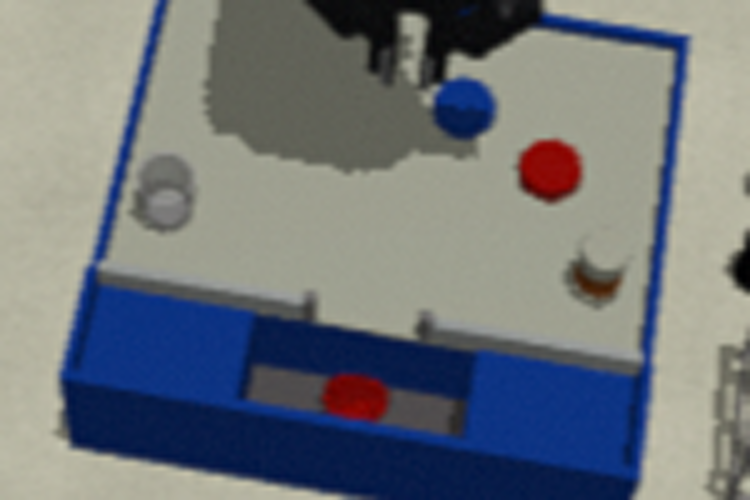

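The second cap is in the slot too (355,397), and the rest is unmoved. Now the left cap at (0.551,0.197), approached at -50°.

play_rows:
  moves:
    - {"claw": 1.4,"delta_pos": [0.5,2.7,0],"twist": 10}
    - {"claw": 1.4,"delta_pos": [1.0,5.5,0],"twist": 20}
    - {"claw": 1.4,"delta_pos": [1.6,8.2,0],"twist": 30}
    - {"claw": 1.4,"delta_pos": [2.1,11.0,0],"twist": 40}
    - {"claw": 1.4,"delta_pos": [2.1,11.0,0],"twist": 50}
    - {"claw": 1.4,"delta_pos": [2.1,11.0,2.5],"twist": 50}
    - {"claw": 1.4,"delta_pos": [2.1,11.0,5],"twist": 50}
    - {"claw": 1.4,"delta_pos": [2.1,11.0,6.5],"twist": 50}
    - {"claw": 1.4,"delta_pos": [2.1,11.0,7],"twist": 50}
    - {"claw": 1.4,"delta_pos": [2.1,11.0,7],"twist": 50}

```text
clock: 12.6
tcp_pos: [0.5295, 0.2256, 0.0794]
orientation: [0.0, 0.423, 0.906, 0.0]
wrist_force: [0.0, -0.4, -0.4]
finger_gap: 0.0137
```

```bash
python3 sc.py s7
```

```text
12.6 [0.5295 0.2256 0.0794] 0.013681533130983817 [ 0.  -0.4 -0.4]
crop 272 169
gate in crop [366.40547018 319.27214693]
scene [381.5 202.5] 117 [0.555  0.1971]
scene [342.7 247.8] 94 [0.7078 0.1161]
wrist [325.2 334.5] 2961 [0.5509 0.2011]
```

View pics/s7.png

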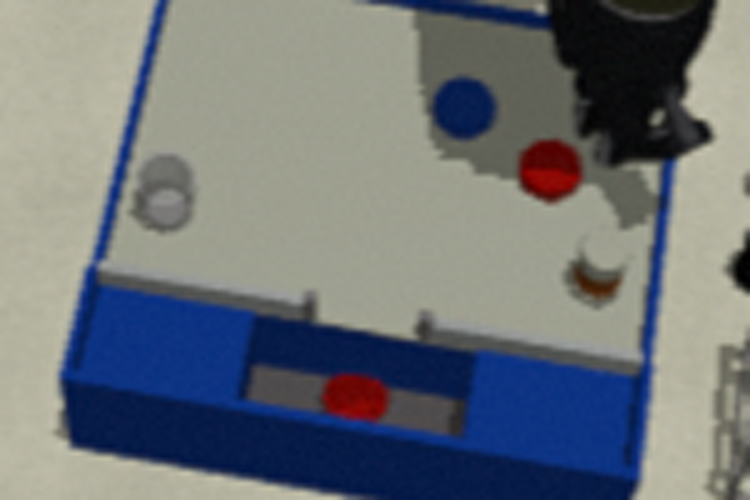

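Nested behind the left cap at (550,170), clear of the vial (597,275) and blue (463,108). Pushing.

play_rows:
  moves:
    - {"claw": 1.4,"delta_pos": [-0.8,0,0],"twist": 0}
    - {"claw": 1.4,"delta_pos": [-1.8,0,0],"twist": 0}
    - {"claw": 1.4,"delta_pos": [-2.8,0,0],"twist": 0}
    - {"claw": 1.4,"delta_pos": [-3.8,0,0],"twist": 0}
    - {"claw": 1.4,"delta_pos": [-4.8,0,0],"twist": 0}
    - {"claw": 1.4,"delta_pos": [-5.8,0,0],"twist": 0}
    - {"claw": 1.4,"delta_pos": [-6.8,0,0],"twist": 0}
    - {"claw": 1.4,"delta_pos": [-7.8,0,0],"twist": 0}
    - {"claw": 1.4,"delta_pos": [-8.8,0,0],"twist": 0}
    - {"claw": 1.4,"delta_pos": [-9.8,0,0],"twist": 0}
    - {"claw": 1.4,"delta_pos": [-10.8,0,0],"twist": 0}
    - {"claw": 1.4,"delta_pos": [-11.6,0,0],"twist": 0}

```text
clock: 14.2
tcp_pos: [0.6043, 0.1362, 0.0793]
orientation: [0.0, 0.423, 0.906, 0.0]
wrist_force: [0.5, -0.2, -0.3]
finger_gap: 0.0144
```

```bash
python3 sc.py s8
```

```text
14.2 [0.6043 0.1362 0.0793] 0.014393629509945006 [ 0.5 -0.2 -0.3]
crop 272 169
gate in crop [366.40547018 319.27214693]
scene [347.4 219. ] 125 [0.6227 0.1141]
scene [342.7 247.9] 95 [0.7079 0.1162]
wrist [324.7 319.4] 2709 [0.6204 0.1173]
```

play_rows:
  moves:
    - {"claw": 1.4,"delta_pos": [1.5,0,0],"twist": 0}
    - {"claw": 1.4,"delta_pos": [3.0,0,0],"twist": -10}
    - {"claw": 1.4,"delta_pos": [3.0,0,0],"twist": -20}
    - {"claw": 1.4,"delta_pos": [3.0,-0.9,0],"twist": -30}
    - {"claw": 1.4,"delta_pos": [2.2,-2.2,0],"twist": -40}
    - {"claw": 1.4,"delta_pos": [0.5,-3.7,0],"twist": -50}
    - {"claw": 1.4,"delta_pos": [0.5,-3.7,0],"twist": -50}

```text
clock: 15.18
tcp_pos: [0.5713, 0.1169, 0.0794]
orientation: [-0.0, 0.001, 1.0, 0.0]
wrist_force: [-0.5, 0.3, 0.3]
finger_gap: 0.0144
```

```bash
python3 sc.py s9
```

```text
15.175 [0.5713 0.1169 0.0794] 0.014369200566691257 [-0.5  0.3  0.3]
crop 272 169
gate in crop [366.40547018 319.27214693]
scene [347. 219.] 122 [0.6229 0.1132]
scene [342.7 247.9] 95 [0.7079 0.1162]
wrist [324.4 350.2] 2259 [0.6122 0.1169]
```

play_rows:
  moves:
    - {"claw": 1.4,"delta_pos": [-1.0,0,0],"twist": 0}
    - {"claw": 1.4,"delta_pos": [-2.0,0,0],"twist": 0}
    - {"claw": 1.4,"delta_pos": [-3.0,0,0],"twist": 0}
    - {"claw": 1.4,"delta_pos": [-4.0,0,0],"twist": 0}
    - {"claw": 1.4,"delta_pos": [-5.0,0,0],"twist": 0}
    - {"claw": 1.4,"delta_pos": [-6.0,0,0],"twist": 0}
    - {"claw": 1.4,"delta_pos": [-7.0,0,0],"twist": 0}
    - {"claw": 1.4,"delta_pos": [-7.8,0,0],"twist": 0}
    - {"claw": 1.4,"delta_pos": [-7.8,0,0],"twist": 0}
    - {"claw": 1.4,"delta_pos": [-5.0,0,0],"twist": 0}
    - {"claw": 1.4,"delta_pos": [-2.0,0,-4],"twist": 0}
    - {"claw": 1.4,"delta_pos": [2.0,0,-8],"twist": 0}

```text
clock: 16.77
tcp_pos: [0.551, 0.1167, 0.1596]
orientation: [-0.001, 0.0, 1.0, -0.0]
wrist_force: [0.7, -0.6, 0.8]
finger_gap: 0.0143
```

play_rows:
  moves:
    - {"claw": 1.4,"delta_pos": [3.0,0,-3],"twist": 0}
    - {"claw": 1.4,"delta_pos": [6.0,0,-5],"twist": 0}
    - {"claw": 1.4,"delta_pos": [6.0,0,-5],"twist": 0}
    - {"claw": 1.4,"delta_pos": [6.0,0,-5],"twist": 0}

```text
clock: 17.27
tcp_pos: [0.4925, 0.1168, 0.2093]
orientation: [0.0, -0.0, 1.0, 0.0]
wrist_force: [0.3, -0.3, -0.2]
finger_gap: 0.0144
```

```bash
python3 sc.py s10
```

```text
17.275 [0.4925 0.1168 0.2093] 0.014362727248157285 [ 0.3 -0.3 -0.2]
crop 272 169
gate in crop [366.40547018 319.27214693]
scene [343.4 246.8] 119 [0.7045 0.1173]
wrist [325.7 364.6] 59 [0.6579 0.1173]
```

View pics/s10.png

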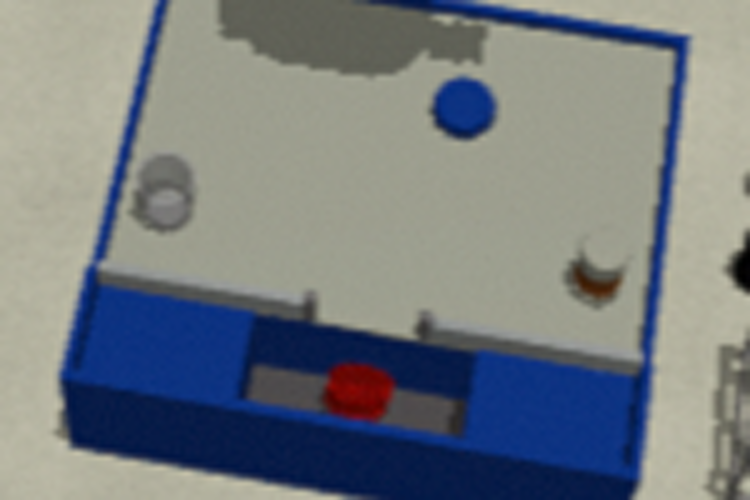

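The slot holds a stack of red caps at (358,390), below deck level. The deck is clear except for blue (463,108), the pot and the vial, all unmoved. Handing in.

```bash
python3 -c "
from workcell import env
print(env.hand_in())"
```

```text
the job is handed in; nothing more can be done
None
```

I swept all three red caps through the gate one at a time (middle, right, then left) with the fingertips held 14 mm apart, and handed the job in at about 17 s of the 58 s allowed.

- **Red caps:** the last scene picture shows no red cap left on the deck and a red stack in the slot. I take that as all three caps resting on one another. By their 12 mm height the top one's centre should be about 36–42 mm above the bench, under the 63 mm limit; I did not measure it directly.
- **Everything else:** the blue cap, pot and vial look unmoved in the pictures before and after. I did not look again at the jars, rack, bottle and beaker, but the arm never worked near them.
- **Contact:** the gripper stood clear, about 13 cm above the deck, at hand-in. The wrist force never read above about 1.5 N at the moments I checked, though it was not logged during the pushes.
- **Failed or disagreeing checks:** the top camera was blocked by the arm while I pushed, so I used the scene and wrist cameras instead. Cap positions from them mostly agreed within 2 to 4 mm. They differed by up to about 1 cm where the gripper partly hid the cap.

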